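Snap the glaze jars into their colour-coded clips

TASK

Put the two glaze test jars away: the red jar belongs in the spring clip with the red hood, the green jar in the one with the green hood. Each jar slides in along the bench: push it straight in from the front until it snaps past the rollers and sits upright, fully home against the stop. Leave the tan jar and the other things on the bench where they are, and do not knock any jar over.

Things in the scene. Friction and masses are not known exactly. Their poses are not given: they have to be found in the camera images.
- red_jar: Red test jar, a plain upright cylinder 50 mm across and 66 mm high with a red screw lid (lid 46 mm across, the top 10 mm), about 0.16 kg, loose, standing on the bench. Origin: centre of its underside, z up along the jar.
- green_jar: Green test jar, a plain upright cylinder 50 mm across and 60 mm high with a black screw lid (lid 46 mm across, the top 10 mm), about 0.16 kg, loose, standing on the bench. Origin: centre of its underside, z up along the jar.
- clip_red: Red spring clip fixed to the bench. Origin: on the bench, where the underside centre of a fully seated jar belongs; x points into the clip (push direction), z up. No floor; mouth open to -x. Two 50 mm high cheeks, 78 mm apart inside, span x = -29 to +41 mm; with feet the clip spans y = -70 to +70 mm. A slick black V stops the jar; a seated jar's front is at x = -25 mm.
- clip_red_mouth (a point): Point midway between the red clip's two white upright rollers, 30 mm up, 16 mm before the clip origin; axes as the clip's. Rollers: 10 mm across, z = 8 to 52 mm, 39 mm gap; each yields outward 8 mm on a spring. A jar meets them with its centre 34 mm before the clip origin, takes 5 to 13 N to push past (push at mid height), then the force drops and they snap in behind it.
- clip_red_hood (a point): Centre of the top of the red clip's red painted hood, 76.5 mm above the bench, 18 mm beyond the clip origin; axes as the clip's. The hood (50 mm along x, 90 mm along y, underside 72.5 mm up) covers the rear, so a jar cannot be lowered or carried in from above: push it from the front.
- clip_green: Green spring clip fixed to the bench. Origin: on the bench, where the underside centre of a fully seated jar belongs; x points into the clip (push direction), z up. No floor; mouth open to -x. Two 50 mm high cheeks, 78 mm apart inside, span x = -29 to +41 mm; with feet the clip spans y = -70 to +70 mm. A slick black V stops the jar; a seated jar's front is at x = -25 mm.
- clip_green_mouth (a point): Point midway between the green clip's two white upright rollers, 30 mm up, 16 mm before the clip origin; axes as the clip's. Rollers: 10 mm across, z = 8 to 52 mm, 39 mm gap; each yields outward 8 mm on a spring. A jar meets them with its centre 34 mm before the clip origin, takes 5 to 13 N to push past (push at mid height), then the force drops and they snap in behind it.
- clip_green_hood (a point): Centre of the top of the green clip's green painted hood, 76.5 mm above the bench, 18 mm beyond the clip origin; axes as the clip's. The hood (50 mm along x, 90 mm along y, underside 72.5 mm up) covers the rear, so a jar cannot be lowered or carried in from above: push it from the front.
- tan_jar: Tan test jar, a plain upright cylinder 50 mm across and 62 mm high with a cream screw lid (lid 46 mm across, the top 10 mm), about 0.16 kg, loose, standing on the bench. Origin: centre of its underside, z up along the jar. It stays where it is.
- mug_13: Dark brown mug, 116x101x91 mm, a bystander. Origin: centre of its underside.
- glaze_brush: Glaze brush lying on the bench, 216 mm long along its y axis, 22 mm wide, 11 mm high, a bystander. Origin: under its middle.
- rubber_rib: Red-brown kidney-shaped rubber rib lying flat, 91 mm along its y axis, 47 mm wide, 8 mm high, a bystander. Origin: under its middle.
Mind the look-alikes: they are no part of the job. Leave any orange or pink look-alike of the green_jar alone.

How it is judged:
At the end, for the whole second after the job is handed in: The red jar sits in the red clip and the green jar in the green clip: each jar's centre within 5 mm (horizontally) of its clip's origin, standing on the bench (underside below 5 mm), upright within 0.12 rad and at rest (horizontal distance between red_jar and clip_red below 0.005 m and angle between each of red_jar, green_jar's own z axis and vertical below 0.12 rad and height (world z) of each of red_jar, green_jar below 0.005 m and linear speed of each of red_jar, green_jar below 0.01 m/s and horizontal distance between green_jar and clip_green below 0.005 m); the robot touches nothing.
It fails at once if the tan jar, brown mug, brush or rubber rib is moved more than 40 mm (distance of any of tan_jar, mug_13, glaze_brush, rubber_rib from where it was at the start of the episode above 0.04 m).
It fails at once if a jar is tipped over (more than 0.6 rad) (angle between any of red_jar, green_jar, tan_jar's own z axis and vertical above 0.6 rad).
It also fails if it takes over 72 s, if anything falls off the work surface, if the arm or the gripper's body presses on something with over 40 N, if the wrist force passes 120 N, or if a joint passes its speed limit or range.

ROBOT

A 6-joint arm with a two-finger parallel gripper is mounted at the origin on the work surface; the furniture and walls round the work are solid. World frame = base frame: x ahead of the robot, y to its left, z up, the work surface at z = 0. Lengths are in m, angles in rad, forces in N, time in s.
With the tool pointing down it reaches from about 0.35 to 0.975 m from the base axis. Payload 4.9 kg.
Tool frame: the origin (TCP) lies on the centre line of the jaws, within the pads' length; the fingertips stand ahead of it and the grasp point (between the pads) is the TCP (manip.tip_extent is the z of the fingertips in the tool frame, in m); z points along the fingers, y is the line along which they close (so a half turn about z gives the same grasp; the last joint's range is limited). The gripper opens to 85 mm and grips with 20 to 120 N. Pads are 22 mm wide; open, the fingers measure 114 mm over their backs; the gripper's body (76 mm by 85 mm) begins 54 mm behind the grasp point. The pads swing forward as they close: fully open they stand 13 mm farther back than shut.
Start: joints at [1.078, 0.053, 1.613, -0, 1.476, -0.119], TCP at [0.228, 0.582, 0.25] pointing down, gripper open.
Joint ranges: [-3.01, 3.01], [-1.01, 2.22], [0.06, 2.58], [-1.02, 4.17], [0.09, 2.62], [-3.14, 3.14]. Speed limits (rad/s): [2.57, 2.57, 3.14, 3.14, 3.14, 3.14].

INTERFACE

Orientations are given as a unit quaternion [w, x, y, z].
In Python, from plant import manip gives the robot as it stands. The module is installed in compiled form; this text tells all that it offers.
- The arm moves only by the shell command python3 -m crank 'ROWS'. ROWS is 1 to 5 rows, one to a line, with the numbers parted by spaces; each row has 7 numbers: the opening from 0.0 (shut) to 1.0 (fully open), then dx, dy, dz in shares of the most that a row can go, 1 being 62.5 mm, then a rotation vector rx, ry, rz in a scale on which 1.0 is pi rad; each row shifts and turns the commanded pose from where the row before left it, along the tool's axes as they then stand; what a row does not reach is not made up. A row lasts 1/8 s, in which the tool goes at most 0.0625 m and 0.188 rad, less where a joint would pass 70% of its speed; a pose out of reach is approached as far as the arm can. The fingers move at their own pace and stop on an object; the grip force is fixed at half the most. Time passes only in rows, so rows that do not move let the fingers close. It prints the time, the measured TCP pose, the force, the opening and the grip force at its end. Input that does not fit is refused with a message, and nothing moves.
- manip.state(): the state, without advancing time (a new reading comes with each control period).
- manip.grab_frame(name): name is "scene" or "top" or "wrist"; returns (picture, depth): 420x560x3 uint8, red, green, blue; 420x560 float32, m along the optical axis (not along the pixel's ray), 0 where there is no reading.
- manip.camera_params(name): a dict with "intrinsics" (3x3 intrinsics, pixels), "xyz" and "orientation" of the camera in the world. Camera axes: x right, y down, z forward; pixel columns grow to the right and rows downward; lengths in m; the calibration is good to about 2 mm. A picture is of the moment at which its call begins: read the wrist's pose just before it. camera_params takes no time and is no camera call; for the wrist camera it gives the pose at the moment of the call.
- manip.job_done(): hands the job in; it is judged then, once.
Trained networks look in the newest picture that a camera, given by its name, has taken for a name from the list of things; names that differ only in an ending like _2 or _b are one class to them, and where a whole thing is asked for, a point or a joint stands for the part that bears it (a point fixed in the world has none). Each returns a list of dicts, best first, with "conf" (0 to 1); they miss things now and then, are a little off and sometimes report something else, mostly with a low value. They report only what shows in the picture. A call takes as long as a camera call. They do not tell look-alikes from the thing itself.
- manip.look_for(camera, query): "extent" ([left, top, right, bottom] in pixels, round what is visible of it).
- manip.outline_of(camera, query): "region" (420x560 bool, what is visible of it) and "extent" ([left, top, right, bottom] in pixels, round what is visible of it).
- manip.mark_of(camera, query): "centre" ([row, column] in pixels: a listed point, or the origin of a listed thing).
The state is a dict: "time": time; "joint_pos": joint angles; "joint_vel": joint speeds; "joint_efforts": joint torques, N m; "tool_pos": TCP position; "tool_rot": TCP orientation; "contact_force": force on the tool from outside, world axes, zero at the start; "ft_torque": the same for the moment, N m; "gripper_width": opening from 0.0 (shut) to 1.0 (fully open); "grasp_force": force on a finger pad.
Only numpy, scipy, OpenCV 4.12 (cv2) and the standard library are available. Lean on these libraries where they do the work, as an engineer would, in place of code of your own. Each camera call takes 0.05 s, during which the arm holds its last target. There are 200 camera calls.

## Working session

There is one attempt and no reset: what is moved stays moved. The work goes in short steps, Python scripts to look and compute and a shell command to move; the robot and the scene stay as the last step left them, time stands still between calls to the robot, and variables do not carry over. Pictures are saved under pics/ and viewed, at most 10 in all, crops included, and the job is handed in when it is done.

```bash
mkdir -p pics
cat > h.py <<'E'
from plant import manip
import numpy as np, cv2
from scipy.spatial.transform import Rotation as R
def rot(q): return R.from_quat([q[1],q[2],q[3],q[0]]).as_matrix()
def cloud(cam):
    p=manip.camera_params(cam); im,d=manip.grab_frame(cam)
    K=np.array(p["intrinsics"]); v,u=np.mgrid[0:420,0:560]
    c=np.stack([(u-K[0,2])/K[0,0]*d,(v-K[1,2])/K[1,1]*d,d],-1)
    return im,d,c@rot(p["orientation"]).T+np.array(p["xyz"])
def save(im,n): cv2.imwrite("pics/"+n,cv2.cvtColor(im,cv2.COLOR_RGB2BGR))
E
cat > a.py <<'E'
from h import *
print(manip.state()["tool_pos"],manip.state()["tool_rot"],manip.tip_extent)
names="red_jar green_jar tan_jar clip_red clip_green clip_red_hood clip_green_hood mug_13 glaze_brush rubber_rib".split()
for cam in ["top","scene"]:
    im,d,P=cloud(cam); save(im,cam+"0.png")
    print(cam,manip.camera_params(cam)["xyz"])
    for n in names:
        for r in manip.outline_of(cam,n)[:3]:
            if r["conf"]<.3: continue
            m=r["region"]&(d>0); Q=P[m]
            if len(Q)<10: continue
            zt=np.percentile(Q[:,2],97); T=Q[Q[:,2]>zt-.006]
            print(n,round(r["conf"],2),np.round(r["extent"]),"ztop %.3f"%zt,"c",np.round((T.min(0)+T.max(0))[:2]/2,3),"ext",np.round(np.ptp(T,axis=0)[:2],3),im[m].mean(0).astype(int))
E
python3 a.py
```

```text
[0.22792964 0.58133291 0.24907124] [-3.14744327e-04  1.85816372e-01  9.82583952e-01 -9.76681433e-04] 0.019
top [ 0.15685021 -0.0343853   1.56633006]
red_jar 0.58 [174. 184. 193. 207.] ztop 0.071 c [0.415 0.242] ext [0.046 0.042] [86 34 27]
green_jar 0.78 [362. 269. 384. 289.] ztop 0.065 c [ 0.183 -0.312] ext [0.043 0.044] [187  85   4]
green_jar 0.74 [351. 243. 372. 257.] ztop 0.065 c [ 0.26  -0.284] ext [0.043 0.043] [182  93 107]
green_jar 0.66 [346. 212. 364. 230.] ztop 0.064 c [ 0.346 -0.267] ext [0.044 0.044] [177  91 104]
tan_jar 0.72 [159. 146. 178. 166.] ztop 0.066 c [0.533 0.286] ext [0.042 0.042] [146 132 113]
clip_red 0.66 [212. 141. 258. 175.] ztop 0.081 c [0.537 0.092] ext [0.053 0.09 ] [145  71  64]
clip_red_hood 0.96 [211. 142. 259. 176.] ztop 0.081 c [0.538 0.092] ext [0.054 0.09 ] [146  71  64]
clip_green_hood 0.8 [285. 140. 334. 175.] ztop 0.081 c [ 0.545 -0.131] ext [0.058 0.094] [82 98 82]
clip_green_hood 0.31 [210. 144. 261. 177.] ztop 0.081 c [0.538 0.092] ext [0.054 0.09 ] [145  71  65]
mug_13 0.92 [384. 212. 418. 251.] ztop 0.090 c [ 0.318 -0.399] ext [0.098 0
[... 1204 characters left out ...]
7 129]
clip_red_hood 0.87 [298. 160. 324. 197.] ztop 0.081 c [0.535 0.089] ext [0.052 0.091] [188 117 110]
clip_green_hood 0.92 [323. 204. 366. 250.] ztop 0.081 c [ 0.548 -0.133] ext [0.06  0.093] [129 148 129]
mug_13 0.56 [305. 286. 350. 333.] ztop 0.091 c [ 0.318 -0.409] ext [0.099 0.113] [85 59 50]
glaze_brush 0.66 [289. 201. 309. 224.] ztop 0.013 c [ 0.422 -0.008] ext [0.043 0.084] [183  99  77]
glaze_brush 0.6 [323. 200. 366. 248.] ztop 0.080 c [ 0.547 -0.132] ext [0.065 0.095] [135 147 128]
glaze_brush 0.54 [369. 250. 393. 313.] ztop 0.015 c [ 0.529 -0.355] ext [0.054 0.203] [179 135 112]
rubber_rib 0.66 [289. 199. 309. 226.] ztop 0.013 c [ 0.422 -0.006] ext [0.043 0.088] [182  99  77]
```

Run:
```python
import cv2
a=cv2.imread("pics/top0.png")[115:315,140:440]; b=cv2.imread("pics/scene0.png")[120:340,230:410]
cv2.imwrite("pics/t1.png",cv2.resize(a,None,fx=2.6,fy=2.6,interpolation=cv2.INTER_CUBIC))
cv2.imwrite("pics/s1.png",cv2.resize(b,None,fx=2.7,fy=2.7,interpolation=cv2.INTER_CUBIC))
```

```text
(no output)
```

View pics/t1.png

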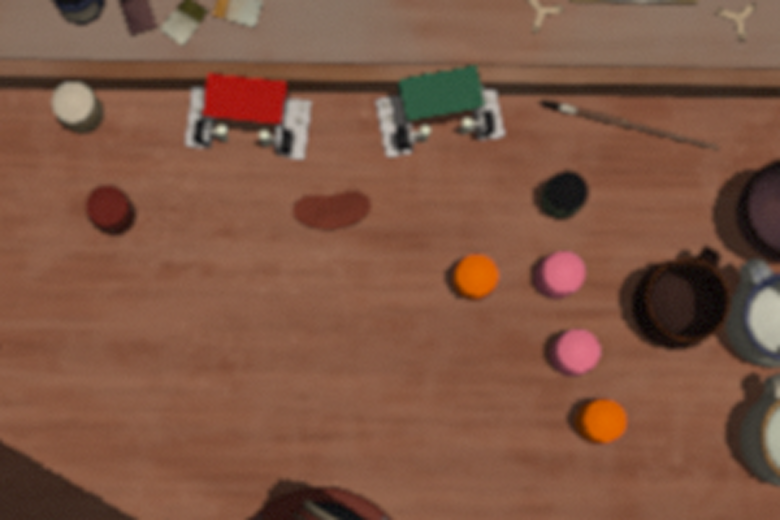

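View pics/s1.png

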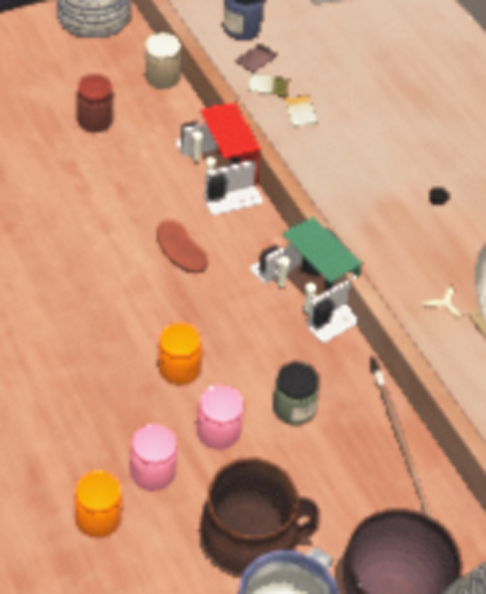

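The top crop shows the red jar at (110,209) and the black-lidded green jar at (562,194). The red hood is at (245,100) and the green hood at (440,93). The orange and pink jars are decoys. Next I'll work out clip yaws and the jar moves.

```bash
cat > clip.py <<'E'
from h import *
def hoods(cams):
  for cam in cams:
    im,d,P=cloud(cam); hsv=cv2.cvtColor(im,cv2.COLOR_RGB2HSV).astype(int)
    for n,c in [("red",(.54,.09)),("green",(.545,-.132))]:
        m=(d>0)&(abs(P[...,2]-.080)<.008)&(np.hypot(P[...,0]-c[0],P[...,1]-c[1])<.075)&(hsv[...,1]>90)
        if m.sum()<30: continue
        m=cv2.morphologyEx(m.astype(np.uint8),cv2.MORPH_OPEN,np.ones((2,2)))>0
        Q=P[m]; (cx,cy),(w,h),a=cv2.minAreaRect((Q[:,:2]*1000).astype(np.float32))
        # angle of short axis near +x
        a=(a if w<h else a+90); a=(a+90)%180-90
        ev=np.linalg.eigh(np.cov(Q[:,:2].T))[1][:,0]; ev*=np.sign(ev[0])
        yaw=np.arctan2(ev[1],ev[0])
        print(cam,n,m.sum(),"c",round(cx,1),round(cy,1),"wh",round(w,1),round(h,1),"rectyaw",round(a,1),"pca",round(np.degrees(yaw),1),"z",Q[:,2].mean().round(4),"mean",Q.mean(0).round(4))
    for n,c in [("table",(.45,.1)),("table2",(.42,-.12))]:
        k=(np.hypot(P[...,0]-c[0],P[...,1]-c[1])<.03)&(d>0)
        if k.any(): print(n,np.median(P[k][:,2]))
E
cat > jars.py <<'E'
from h import *
def jar(cam,c,r=.045,zt=.07):
    im,d,P=cloud(cam)
    m=(d>0)&(np.hypot(P[...,0]-c[0],P[...,1]-c[1])<r)&(abs(P[...,2]-zt)<.008)
    Q=P[m]
    if len(Q)<20: return print(cam,"none",len(Q))
    (cx,cy),rr=cv2.minEnclosingCircle((Q[:,:2]*1000).astype(np.float32))
    print(cam,"n",len(Q),"mean",Q.mean(0).round(4),"circ",round(cx,1),round(cy,1),round(rr,1),"bbox",((Q.min(0)+Q.max(0))/2)[:2].round(4),np.ptp(Q,axis=0)[:2].round(3))
E
python3 - <<'E'
from clip import *
from jars import jar
hoods(["top","scene","wrist"])
for cam in ["top","scene"]: jar(cam,(.414,.242)); jar(cam,(.437,-.276),zt=.064)
im,d=manip.grab_frame("wrist"); save(im,"w0.png"); p=manip.camera_params("wrist"); print(p,manip.state()["tool_pos"]); T=rot(manip.state()["tool_rot"]); print("cam in tool",T.T@(np.array(p["xyz"])-manip.state()["tool_pos"])); print(T.T@rot(p["orientation"]))
E
```

```text
top red 387 c 358.0 53.5 wh 428.9 94.3 rectyaw -78.8 pca -64.9 z 0.0865 mean [0.5312 0.0877 0.0865]
top green 333 c 362.9 -107.2 wh 87.2 428.4 rectyaw 82.0 pca 43.7 z 0.0776 mean [ 0.5416 -0.1314  0.0776]
table -0.0009275348803836625
table2 -0.0012056052786598714
scene red 254 c 264.8 -418.4 wh 1283.7 72.0 rectyaw -28.5 pca -29.8 z 0.0886 mean [0.5322 0.0731 0.0886]
scene green 262 c 264.2 -547.0 wh 1071.7 80.4 rectyaw -34.6 pca -35.6 z 0.0849 mean [ 0.5418 -0.1447  0.0849]
table 0.0004631344825636319
table2 0.00024556661085628484
top n 168 mean [0.4148 0.2433 0.0662] circ 414.8 243.0 23.5 bbox [0.4154 0.2441] [0.046 0.044]
top n 151 mean [ 0.4391 -0.2727  0.0599] circ 438.7 -273.0 23.5 bbox [ 0.4379 -0.2728] [0.045 0.046]
scene n 90 mean [0.4149 0.2422 0.0664] circ 414.6 244.2 24.9 bbox [0.4148 0.2437] [0.047 0.049]
scene n 153 mean [ 0.4388 -0.2747  0.0603] circ 438.7 -274.0 24.9 bbox [ 0.4398 -0.2732] [0.047 0.048]
{'intrinsics': array([[344.44151884,   0.        , 279.46412493],
       [  0.        , 344.44151884, 204.94212328],
       [  0.        ,   0.        ,   1.        ]]), 'xyz': array([0.15494463, 0.61126992, 0.37421612]), 'orientation': array([0.12976349, 0.81594914, 0.55639053, 0.08841952])} [0.22821404 0.58180144 0.25027825]
cam in tool [ 0.07896619  0.0006713  -0.12394064]
[[-1.14750682e-04 -9.50697518e-01 -3.10119681e-01]
 [ 9.99999993e-01 -1.03212167e-04 -5.36152037e-05]
 [ 1.89637168e-05 -3.10119685e-01  9.50697523e-01]]
```

```bash
sed -i '/morphologyEx/d' clip.py; sed -i 's/m.sum()<30: continue/m.sum()<30: continue\n        k,L,S,_=cv2.connectedComponentsWithStats(m.astype(np.uint8)); m=L==1+S[1:,4].argmax()/' clip.py
python3 - <<'E'
from clip import *
hoods(["top","scene"])
E
```

```text
top red 450 c 537.3 91.5 wh 90.0 50.1 rectyaw -6.3 pca -6.2 z 0.0762 mean [0.5368 0.0909 0.0762]
top green 374 c 544.9 -128.8 wh 46.9 85.4 rectyaw 11.5 pca 12.2 z 0.0762 mean [ 0.5455 -0.1281  0.0762]
table -0.000938294038180465
table2 -0.0009396609047662707
scene red 263 c 537.1 90.5 wh 94.4 52.7 rectyaw -7.4 pca -5.9 z 0.077 mean [0.5366 0.0892 0.077 ]
scene green 277 c 543.7 -133.8 wh 48.9 88.8 rectyaw 11.3 pca 10.7 z 0.0773 mean [ 0.5449 -0.1336  0.0773]
table 0.00012314990208406318
table2 0.00018306485407992845
```

```bash
cat > go.py <<'E'
from h import *; import sys
# target x y z yaw_deg(clip x direction; tool x points opposite)
x,y,z,yaw=map(float,sys.argv[1:5]); s=manip.state(); T=rot(s["tool_rot"]); a=np.radians(yaw)
G=np.array([[-np.cos(a),-np.sin(a),0],[-np.sin(a),np.cos(a),0],[0,0,-1]]).T
G=np.column_stack([[-np.cos(a),-np.sin(a),0],[-np.sin(a),np.cos(a),0],[0,0,-1]])
d=np.array([x,y,z])-s["tool_pos"]
print("t",s["time"],"trans(current tool axes)",(T.T@d).round(4),"in goal axes",(G.T@d).round(4),"rotvec",R.from_matrix(T.T@G).as_rotvec().round(4),"F",np.round(s["contact_force"],1),"pos",s["tool_pos"].round(4))
E
python3 go.py .4148 .2437 .12 -6.3
```

```text
t 1.6 trans(current tool axes) [-0.2971 -0.2467  0.1303] in goal axes [-0.2225 -0.3156  0.1303] rotvec [ 0.      0.     -0.2638] F [ 0.3 -0.4 -0.2] pos [0.2282 0.5818 0.2503]
```

Careful with the scale: shifts go in shares of 62.5 mm and turns go in shares of pi rad. That gives: -0.0424 m is -0.6784, -0.0353 m is -0.5648.

```bash
python3 -m crank '1 -0.6784 -0.5648 0.288 0 0 0
1 -0.6784 -0.5648 0.288 0 0 0
1 -0.6784 -0.5648 0.288 0 0 0
1 -0.6784 -0.5648 0.288 0 0 0
1 -0.6784 -0.5648 0.288 0 0 0'; python3 go.py .4148 .2437 .12 -6.3
```

```text
time: 2.22
tool_pos: [0.3618, 0.3386, 0.1601]
tool_rot: [0.0, 0.186, 0.983, 0.0]
contact_force: [1.1, -0.1, 0.4]
gripper_width: 1.004
grasp_force: 0.0
t 2.225 trans(current tool axes) [-0.084  -0.0691  0.0401] in goal axes [-0.0631 -0.0885  0.0401] rotvec [ 0.0007  0.0008 -0.2634] F [ 1.1 -0.1  0.4] pos [0.3618 0.3386 0.1601]
```

Scaled: -0.042 m is -0.672, -0.0345 m is -0.552, -0.132 rad / 3.1416 = -0.042.

```bash
python3 -m crank '1 -0.672 -0.552 0.32 0 0 0
1 -0.672 -0.552 0.32 0 0 0
1 0 0 0 0 0 -0.042
1 0 0 0 0 0 -0.042
1 0 0 0.48 0 0 0'; python3 go.py .4148 .2437 .034 -6.3
```

```text
time: 2.85
tool_pos: [0.4167, 0.2459, 0.0929]
tool_rot: [0.003, 0.055, 0.998, 0.001]
contact_force: [-0.4, 0.8, -1.0]
gripper_width: 0.998
grasp_force: 0.0
t 2.85 trans(current tool axes) [ 0.002  -0.0025  0.0588] in goal axes [ 0.0016 -0.0024  0.0589] rotvec [0.0032 0.0061 0.0002] F [-0.4  0.8 -1. ] pos [0.4167 0.2459 0.0929]
```

Scaled: 0.03 m is 0.48, 0.026 m is 0.416.

```bash
python3 -m crank '1 0.016 -0.04 0.48 0 0 0
1 0 0 0.416 0 0 0
0.3 0 0 0 0 0 0
0.3 0 0 0 0 0 0
0.3 0 0 0 0 0 0'; python3 go.py .4148 .2437 .034 -6.3
```

```text
time: 3.48
tool_pos: [0.4142, 0.2434, 0.0361]
tool_rot: [0.002, 0.055, 0.998, 0.001]
contact_force: [-0.2, -0.2, -1.2]
gripper_width: 0.564
grasp_force: 61.9
t 3.475 trans(current tool axes) [-0.0005  0.0004  0.0021] in goal axes [-0.0006  0.0004  0.0021] rotvec [0.0015 0.003  0.0003] F [-0.2 -0.2 -1.2] pos [0.4142 0.2434 0.0361]
```

Scaled: -0.046 m is -0.736, -0.02 m is -0.32.

```bash
python3 go.py .4445 .1013 .056 -6.3; python3 -m crank '0.3 0 0 -0.32 0 0 0
0.3 -0.24 -0.736 0 0 0 0
0.3 -0.24 -0.736 0 0 0 0
0.3 -0.24 -0.736 0 0 0 0
0.3 0 0 0 0 0 0'; python3 go.py .4445 .1013 .056 -6.3;  python3 - <<'E'
from clip import *
hoods(["wrist","top"]); im,d=manip.grab_frame("wrist"); save(im,"w1.png")
print(manip.mark_of("wrist","clip_red_mouth")[:2],manip.mark_of("wrist","clip_red")[:2])
E
```

```text
t 3.475 trans(current tool axes) [-0.0457 -0.1379 -0.02  ] in goal axes [-0.0457 -0.1379 -0.0199] rotvec [0.0015 0.003  0.0003] F [-0.2 -0.2 -1.2] pos [0.4142 0.2434 0.0361]
time: 4.1
tool_pos: [0.4436, 0.0983, 0.0554]
tool_rot: [0.001, 0.057, 0.998, -0.0]
contact_force: [-0.3, 1.4, -0.2]
gripper_width: 0.561
grasp_force: 62.5
t 4.1 trans(current tool axes) [-0.0006  0.0031 -0.0006] in goal axes [-0.0006  0.0031 -0.0006] rotvec [-0.0002  0.0021 -0.0045] F [-0.3  1.4 -0.2] pos [0.4436 0.0983 0.0554]
table 0.08519796222570561
top red 143 c 551.6 89.4 wh 89.4 24.6 rectyaw -8.2 pca -5.1 z 0.0766 mean [0.5533 0.0948 0.0766]
top green 356 c 545.3 -128.2 wh 45.6 84.7 rectyaw 10.9 pca 10.6 z 0.0763 mean [ 0.5456 -0.1282  0.0763]
table 0.351224565053045
table2 -0.0017112375099204158
[] []
```

View pics/w1.png

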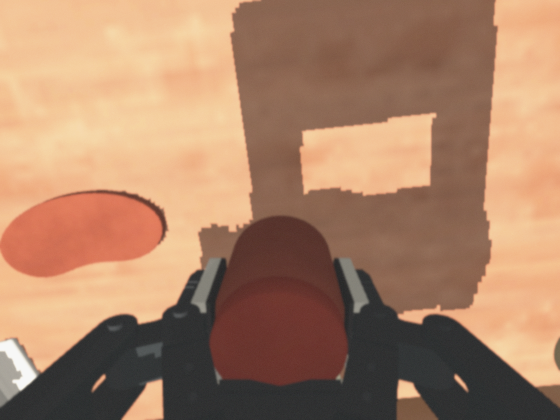

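The wrist view shows the red jar held at (280,300) and the rib clear at (85,235). The clip is out of view ahead. Lowering, releasing and backing off.

Scaled: 0.03 m is 0.48, 0.019 m is 0.304.

```bash
python3 -m crank '0.3 0 0.048 0.304 0 0 0
1 0 0 0 0 0 0
1 0 0 0 0 0 0
1 0.48 0 0 0 0 0
1 0.48 0 0 0 0 0'; python3 go.py .4445 .1013 .036 -6.3
python3 -m crank '0 0.16 0 0 0 0 0
0 0 0 0 0 0 0
0 0 0 0 0 0 0
0 0 0 0 0 0 0'
python3 - <<'E'
from clip import *
from jars import jar
jar("top",(.4445,.1013),zt=.066); jar("wrist",(.4445,.1013),zt=.066);hoods(["wrist"]); im,d=manip.grab_frame("wrist"); save(im,"w2.png")
E
python3 go.py .4445 .1013 .036 -6.3
```

```text
time: 4.97
tool_pos: [0.383, 0.1105, 0.036]
tool_rot: [0.0, 0.055, 0.998, 0.0]
contact_force: [-0.7, 0.2, -0.2]
gripper_width: 1.0
grasp_force: 0.0
t 4.975 trans(current tool axes) [-0.0621 -0.0024  0.    ] in goal axes [-0.0621 -0.0024 -0.    ] rotvec [0.0001 0.0008 0.0004] F [-0.7  0.2 -0.2] pos [0.383  0.1105 0.036 ]
time: 5.48
tool_pos: [0.3741, 0.1113, 0.0357]
tool_rot: [0.0, 0.055, 0.998, 0.0]
contact_force: [-0.2, 0.6, -0.1]
gripper_width: 0.141
grasp_force: 0.0
top none 11
wrist none 0
table 0.025424046354443314
t 5.675 trans(current tool axes) [-0.0717 -0.0021 -0.0007] in goal axes [-0.0717 -0.0021 -0.0007] rotvec [-0.     -0.0002 -0.0001] F [-0.1  0.   0.9] pos [0.3734 0.1113 0.0353]
```

View pics/w2.png

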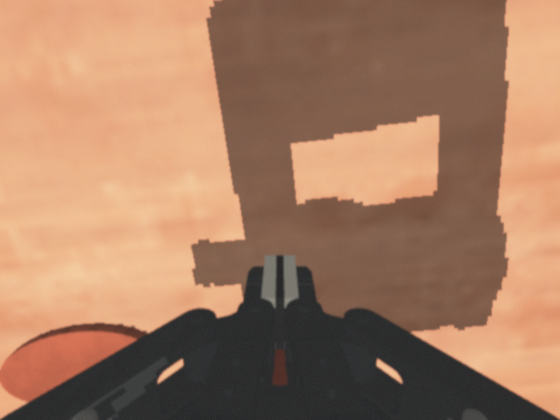

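Run:
```python
from jars import *
jar("scene",(.4445,.1013),zt=.066)
im,d,P=cloud("scene"); r=manip.outline_of("scene","red_jar")
for q in r[:3]: print(q["conf"],q["extent"],np.median(P[q["region"]&(d>0)],axis=0))
c=im[120:270,240:390]; save(cv2.resize(c,None,fx=4,fy=4,interpolation=cv2.INTER_CUBIC),"s2.png")
```

```text
scene n 123 mean [0.4442 0.1008 0.0654] circ 444.7 103.5 25.3 bbox [0.4452 0.1034] [0.047 0.048]
0.86 [282.1, 168.6, 296.9, 190.0] [0.43902113 0.08946743 0.04924224]
```

View pics/s2.png

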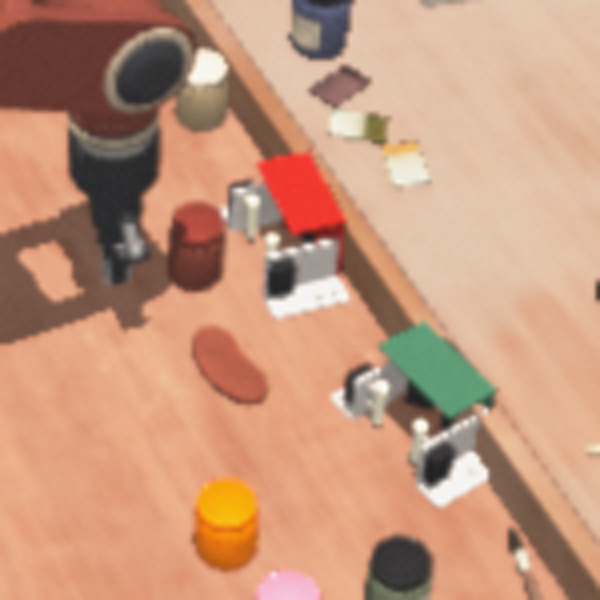

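The scene crop shows the red jar upright at (197,245), directly in front of the red clip's rollers (250,220)/(272,245). Measured position is (0.445, 0.102), on the clip axis. Pushing.

Scaled: -0.025 m is -0.4, -0.002 m is -0.032.

```bash
python3 -m crank '0 -0.4 -0.032 0 0 0 0
0 -0.192 0 0 0 0 0
0 -0.192 0 0 0 0 0
0 -0.192 0 0 0 0 0
0 -0.192 0 0 0 0 0'; python3 go.py .4832 .097 .035 -6.3
python3 - <<'E'
from jars import *
jar("scene",(.49,.097),zt=.066)
E
```

```text
time: 6.45
tool_pos: [0.446, 0.1013, 0.0351]
tool_rot: [-0.0, 0.055, 0.998, -0.0]
contact_force: [0.1, 0.9, -0.6]
gripper_width: 0.0
grasp_force: 0.5
t 6.45 trans(current tool axes) [-0.0374 -0.0002  0.0001] in goal axes [-0.0374 -0.0002  0.0001] rotvec [-0.0001 -0.0004  0.0003] F [ 0.1  0.9 -0.6] pos [0.446  0.1013 0.0351]
scene n 99 mean [0.4888 0.0928 0.067 ] circ 488.4 96.3 42.7 bbox [0.4881 0.0916] [0.085 0.064]
```

Scaled: -0.007 m is -0.112, -0.006 m is -0.096.

```bash
python3 -m crank '0 -0.112 0 0 0 0 0
0 -0.096 0 0 0 0 0
0 -0.096 0 0 0 0 0
0 -0.096 0 0 0 0 0'; python3 go.py .4832 .097 .035 -6.3;python3 -m crank '0 -0.064 0 0 0 0 0
0 -0.064 0 0 0 0 0'; python3 go.py .4832 .097 .035 -6.3
```

```text
time: 7.0
tool_pos: [0.4678, 0.0988, 0.0339]
tool_rot: [-0.003, 0.055, 0.999, -0.0]
contact_force: [-1.5, -0.2, -0.1]
gripper_width: 0.001
grasp_force: 1.6
t 7.0 trans(current tool axes) [-0.0155 -0.0001 -0.0012] in goal axes [-0.0155 -0.0001 -0.0011] rotvec [-0.0009 -0.0066  0.0007] F [-1.5 -0.2 -0.1] pos [0.4678 0.0988 0.0339]
time: 7.25
tool_pos: [0.4791, 0.0977, 0.0355]
tool_rot: [0.001, 0.055, 0.998, 0.0]
contact_force: [0.2, -0.2, 0.2]
gripper_width: -0.005
grasp_force: 0.0
t 7.25 trans(current tool axes) [-0.0042 -0.0003  0.0005] in goal axes [-0.0042 -0.0003  0.0005] rotvec [0.0001 0.0015 0.0002] F [ 0.2 -0.2  0.2] pos [0.4791 0.0977 0.0355]
```

Scaled: -0.003 m is -0.048.

```bash
python3 -m crank '0 -0.048 0 0 0 0 0
0 0 0 0 0 0 0'|grep -E "tool_pos|force"; python3 -m crank '0 -0.032 0 0 0 0 0
0 0 0 0 0 0 0'|grep -E "tool_pos|force";python3 - <<'E'
from jars import *
im,d,P=cloud("scene")
for q in manip.outline_of("scene","red_jar")[:2]: print(q["conf"],q["extent"])
c=im[140:220,260:360]; save(cv2.resize(c,None,fx=6,fy=6,interpolation=cv2.INTER_CUBIC),"s3.png")
E
```

```text
tool_pos: [0.4821, 0.0974, 0.0357]
contact_force: [-0.3, 0.9, 0.2]
grasp_force: 0.0
tool_pos: [0.4835, 0.0972, 0.0354]
contact_force: [0.4, 0.2, -0.1]
grasp_force: 0.0
```

View pics/s3.png

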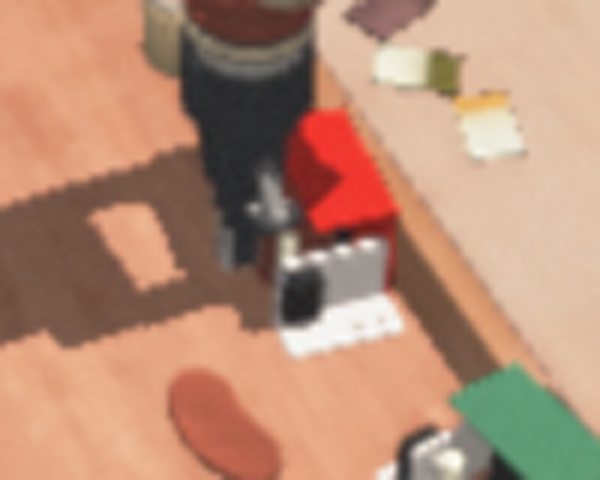

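The crop shows the red jar inside the clip, under the hood. I'll press on gently until the stop answers.

Scaled: -0.002 m is -0.032.

```bash
for i in 1; do python3 -m crank '0 -0.032 0 0 0 0 0
0 0 0 0 0 0 0'|grep -E "tool_pos|t_force"; done; python3 -m crank '0 -0.032 0 0 0 0 0
0 0 0 0 0 0 0'|grep -E "tool_pos|t_force"
```

```text
tool_pos: [0.485, 0.0971, 0.0352]
contact_force: [-1.4, 0.5, 1.1]
tool_pos: [0.4853, 0.0972, 0.0345]
contact_force: [-7.3, 2.6, 2.8]
```

Scaled: -0.055 m is -0.88, -0.05 m is -0.8, 0.16 rad / 3.1416 = 0.0509.

```bash
python3 -m crank '0 0.48 0 0 0 0 0
0 0.8 0 0 0 0 0
0 0 0 -0.88 0 0 0
1 0 0 -0.8 0 0 0
1 0 0 0 0 0 0.0509'; python3 go.py .4388 -.2735 .12 11.4
python3 - <<'E'
from jars import *
from clip import hoods
hoods(["top","wrist"]); jar("scene",(.4388,-.2735),zt=.06)
E
```

```text
time: 8.98
tool_pos: [0.4112, 0.1058, 0.1458]
tool_rot: [0.006, 0.137, 0.991, 0.001]
contact_force: [-0.1, 1.3, 0.5]
gripper_width: 0.415
grasp_force: 0.0
t 8.975 trans(current tool axes) [-0.129  -0.3578  0.0258] in goal axes [ 0.0479 -0.3773  0.0258] rotvec [ 0.0011  0.0114 -0.473 ] F [-0.1  1.3  0.5] pos [0.4112 0.1058 0.1458]
top red 284 c 540.6 90.4 wh 91.8 47.9 rectyaw -11.0 pca -12.9 z 0.0761 mean [0.5438 0.0868 0.0761]
top green 378 c 545.3 -128.7 wh 46.4 84.3 rectyaw 10.4 pca 14.0 z 0.0762 mean [ 0.545  -0.1285  0.0762]
table 0.4355902703943464
table2 -0.0009444236932814043
wrist red 1261 c 519.3 85.0 wh 69.8 14.2 rectyaw -5.8 pca -8.0 z 0.0762 mean [0.5171 0.0894 0.0762]
table 0.00018464315795585495
table2 0.00017826850525493043
scene n 173 mean [ 0.4383 -0.2748  0.0597] circ 441.1 -273.7 25.5 bbox [ 0.4399 -0.274 ] [0.049 0.047]
```

Scaled: -0.0511 m is -0.8176, -0.0184 m is -0.2944.

```bash
python3 -m crank '1 -0.2944 -0.8176 0.048 0 0 0
1 -0.2944 -0.8176 0.048 0 0 0
1 -0.2944 -0.8176 0.048 0 0 0
1 -0.2944 -0.8176 0.048 0 0 0
1 -0.2944 -0.8176 0.048 0 0 0'; python3 go.py .4388 -.2735 .12 11.4
```

```text
time: 9.75
tool_pos: [0.4277, -0.1668, 0.124]
tool_rot: [-0.001, 0.133, 0.991, 0.0]
contact_force: [-0.1, 0.7, 0.1]
gripper_width: 1.002
grasp_force: 0.0
t 9.75 trans(current tool axes) [-0.0389 -0.0999  0.0039] in goal axes [ 0.0102 -0.1068  0.004 ] rotvec [ 0.0009 -0.0013 -0.4664] F [-0.1  0.7  0.1] pos [ 0.4277 -0.1668  0.124 ]
```

Scaled: -0.0511 m is -0.8176, -0.0184 m is -0.2944, -0.16 rad / 3.1416 = -0.0509.

```bash
python3 -m crank '1 -0.2944 -0.8176 0.048 0 0 0
1 -0.2944 -0.8176 0.048 0 0 0
1 0 0 0 0 0 -0.0509
1 0 0 0 0 0 -0.0509
1 0 0 0 0 0 -0.0509'; python3 go.py .4392 -.274 .033 11.4
```

```text
time: 10.38
tool_pos: [0.4359, -0.2734, 0.1176]
tool_rot: [-0.001, -0.109, 0.994, 0.001]
contact_force: [-0.2, -0.7, 0.3]
gripper_width: 1.003
grasp_force: 0.0
t 10.375 trans(current tool axes) [-0.0033 -0.0015  0.0846] in goal axes [-0.0032 -0.0013  0.0846] rotvec [ 0.0022 -0.0018  0.0187] F [-0.2 -0.7  0.3] pos [ 0.4359 -0.2734  0.1176]
```

Scaled: 0.042 m is 0.672, -0.003 m is -0.048, 0.015 rad / 3.1416 = 0.0048.

```bash
python3 -m crank '1 -0.048 -0.024 0.672 0 0 0.0048
1 0 0 0.672 0 0 0
0.3 0 0 0 0 0 0
0.3 0 0 0 0 0 0
0.3 0 0 0 0 0 0'; python3 go.py .4533 -.1494 .053 11.4
```

```text
time: 11.0
tool_pos: [0.4411, -0.2754, 0.0374]
tool_rot: [0.001, -0.098, 0.995, -0.001]
contact_force: [0.5, 0.4, -1.4]
gripper_width: 0.552
grasp_force: 61.6
t 11.0 trans(current tool axes) [-0.0366  0.1212 -0.0159] in goal axes [-0.0369  0.1211 -0.0156] rotvec [-0.003   0.0023 -0.0031] F [ 0.5  0.4 -1.4] pos [ 0.4411 -0.2754  0.0374]
```

```bash
python3 - <<'E'
from h import *
for cam in ["top","scene"]:
    im,d,P=cloud(cam)
    for n in ["clip_green_hood","clip_red_hood"]:
        q=manip.outline_of(cam,n)[0]; m=cv2.dilate(q["region"].astype(np.uint8),np.ones((5,5)))>0
        Q=P[m&(d>0)&(abs(P[...,2]-.0765)<.006)]
        print(cam,n,cv2.minAreaRect((Q[:,:2]*1000).astype(np.float32)))
E
python3 go.py .4661 -.1484 .055 11.4
```

```text
top clip_green_hood ((547.2271118164062, -130.4563446044922), (50.84819030761719, 89.53121185302734), 10.422526359558105)
top clip_red_hood ((534.84228515625, 91.27223205566406), (89.70372009277344, 55.13941192626953), 83.69068145751953)
t 11.25 trans(current tool axes) [-0.0496  0.1193 -0.0185] in goal axes [-0.05    0.1191 -0.0183] rotvec [-0.002   0.0015 -0.0036] F [-0.9 -0.1  3.9] pos [ 0.4406 -0.2751  0.0367]Traceback (most recent call last):
  File "<stdin>", line 5, in <module>
IndexError: list index out of range
```

Scaled: 0.0398 m is 0.6368, -0.0165 m is -0.264.

```bash
python3 -m crank '0.3 0 0 -0.32 0 0 0
0.3 -0.264 0.6368 0 0 0 0
0.3 -0.264 0.6368 0 0 0 0
0.3 -0.264 0.6368 0 0 0 0
0.3 0 0 0 0 0 0'; python3 go.py .4665 -.148 .037 11.4
```

```text
time: 11.88
tool_pos: [0.4651, -0.1453, 0.055]
tool_rot: [-0.0, -0.099, 0.995, 0.0]
contact_force: [0.3, -0.8, -1.6]
gripper_width: 0.557
grasp_force: 62.0
t 11.875 trans(current tool axes) [-0.0009 -0.0029  0.018 ] in goal axes [-0.0009 -0.0029  0.018 ] rotvec [ 0.0007 -0.0004  0.0002] F [ 0.3 -0.8 -1.6] pos [ 0.4651 -0.1453  0.055 ]
```

Scaled: 0.025 m is 0.4, 0.009 m is 0.144.

```bash
python3 -m crank '0.3 0 -0.04 0.144 0 0 0
0.3 0 0 0.136 0 0 0
1 0 0 0 0 0 0
1 0 0 0 0 0 0
1 0.4 0 0 0 0 0'; python3 -m crank '1 0.432 0 0 0 0 0
0 0 0 0 0 0 0
0 0 0 0 0 0 0
0 0 0 0 0 0 0
0 0 0 0 0 0 0'
python3 - <<'E'
from jars import *
jar("scene",(.466,-.148),zt=.06)
im,d,P=cloud("scene"); c=im[180:280,270:395]; save(cv2.resize(c,None,fx=6,fy=6,interpolation=cv2.INTER_CUBIC),"s4.png")
E
python3 go.py .4665 -.148 .035 11.4
```

```text
time: 12.5
tool_pos: [0.4423, -0.1557, 0.0388]
tool_rot: [0.001, -0.098, 0.995, -0.001]
contact_force: [0.5, -0.2, 0.1]
gripper_width: 0.999
grasp_force: 0.0
time: 13.12
tool_pos: [0.4153, -0.1602, 0.038]
tool_rot: [0.0, -0.098, 0.995, -0.0]
contact_force: [0.3, -0.3, 1.3]
gripper_width: 0.147
grasp_force: 0.0
scene n 82 mean [ 0.472  -0.156   0.0604] circ 470.8 -152.6 23.9 bbox [ 0.4714 -0.153 ] [0.031 0.047]
t 13.225 trans(current tool axes) [-0.0529  0.0019  0.0028] in goal axes [-0.0529  0.0017  0.0028] rotvec [ 0.0001 -0.     -0.0034] F [ 1.  -0.2 -0.1] pos [ 0.415  -0.1601  0.0378]
```

View pics/s4.png

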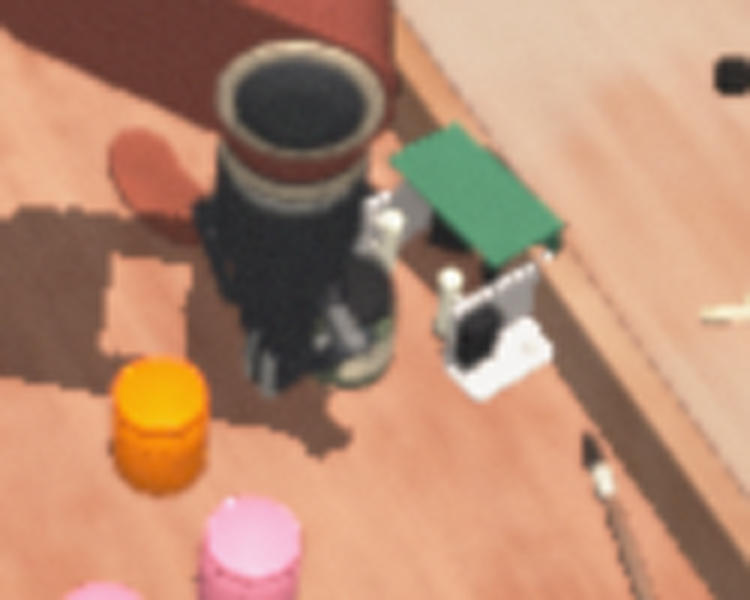

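The scene crop shows the green jar upright at (355,320), between the closed fingers and the green clip's rollers (390,225)/(450,290). Pushing.

Scaled: -0.012 m is -0.192, 0.0017 m is 0.0272.

```bash
python3 -m crank '0 -0.192 0.0272 0.048 0 0 0
0 -0.192 0 0 0 0 0
0 -0.192 0 0 0 0 0
0 -0.128 0 0 0 0 0'; python3 go.py .4942 -.1424 .035 11.4; python3 -m crank '0 -0.096 0 0 0 0 0
0 -0.096 0 0 0 0 0
0 -0.096 0 0 0 0 0
0 -0.096 0 0 0 0 0'; python3 go.py .4942 -.1424 .035 11.4
```

```text
time: 13.72
tool_pos: [0.4584, -0.1497, 0.0347]
tool_rot: [-0.0, -0.098, 0.995, 0.0]
contact_force: [-3.3, -1.5, -0.3]
gripper_width: -0.006
grasp_force: 1.1
t 13.725 trans(current tool axes) [-0.0366  0.0002 -0.0003] in goal axes [-0.0366  0.0001 -0.0003] rotvec [ 0.0002 -0.0005 -0.0031] F [-3.3 -1.5 -0.3] pos [ 0.4584 -0.1497  0.0347]
time: 14.22
tool_pos: [0.4801, -0.1454, 0.0342]
tool_rot: [-0.002, -0.098, 0.995, -0.0]
contact_force: [-6.0, -4.4, 0.2]
gripper_width: -0.003
grasp_force: 2.8
t 14.225 trans(current tool axes) [-0.0145  0.0002 -0.0009] in goal axes [-0.0145  0.0002 -0.0008] rotvec [ 0.0001 -0.0034 -0.0033] F [-6.  -4.4  0.2] pos [ 0.4801 -0.1454  0.0342]
```

Scaled: -0.004 m is -0.064.

```bash
python3 -m crank '0 -0.064 0 0 0 0 0
0 -0.064 0 0 0 0 0'|grep -E "tool_pos|t_force"; python3 -m crank '0 -0.048 0 0 0 0 0
0 0 0 0 0 0 0'|grep -E "tool_pos|t_force"; python3 -m crank '0 -0.032 0 0 0 0 0
0 0 0 0 0 0 0'|grep -E "tool_pos|t_force"
```

```text
tool_pos: [0.4893, -0.1439, 0.0348]
contact_force: [-0.9, -0.4, -0.1]
tool_pos: [0.4926, -0.1431, 0.0351]
contact_force: [0.6, 0.0, 0.3]
tool_pos: [0.4941, -0.1428, 0.0349]
contact_force: [-0.2, -0.5, 0.2]
```

Scaled: -0.002 m is -0.032.

```bash
python3 -m crank '0 -0.032 0 0 0 0 0
0 0 0 0 0 0 0'|grep -E "tool_pos|t_force"; python3 -m crank '0 -0.032 0 0 0 0 0
0 0 0 0 0 0 0'|grep -E "tool_pos|t_force"
```

```text
tool_pos: [0.4959, -0.1424, 0.0348]
contact_force: [0.1, 0.2, 0.9]
tool_pos: [0.4963, -0.1421, 0.0344]
contact_force: [-4.7, -0.7, 3.4]
```

Scaled: -0.0015 m is -0.024.

```bash
python3 -m crank '0 -0.024 0 0 0 0 0
0 0 0 0 0 0 0'|grep -E "tool_pos|t_force"; python3 -m crank '0 0.48 0 0 0 0 0
0 0.8 0 0 0 0 0
0 0 0 -0.96 0 0 0
0 0 0 -0.96 0 0 0
0 0 0 -0.96 0 0 0'; python3 -m crank '0 -0.32 0.8 -0.32 0 0 0
0 -0.16 0.8 -0.32 0 0 0
0 0 0 0 0 0 0'
python3 - <<'E'
from h import *
im,d,P=cloud("wrist"); save(im,"w5.png")
for n in ["red_jar","green_jar"]:
    for q in manip.outline_of("wrist",n)[:3]:
        Q=P[q["region"]&(d>0)]; print(n,q["conf"],np.round(q["extent"]),np.median(Q,axis=0).round(3))
E
```

```text
tool_pos: [0.4963, -0.1417, 0.0339]
contact_force: [-10.2, -1.0, 5.3]
time: 16.35
tool_pos: [0.4204, -0.1571, 0.2166]
tool_rot: [0.0, -0.097, 0.995, -0.0]
contact_force: [1.4, -0.6, 0.2]
gripper_width: 0.002
grasp_force: 0.0
time: 16.73
tool_pos: [0.4318, -0.0512, 0.2572]
tool_rot: [0.002, -0.1, 0.995, -0.001]
contact_force: [-0.4, -0.4, -0.8]
gripper_width: -0.003
grasp_force: 0.0
red_jar 0.66 [365. 242. 424. 290.] [0.504 0.087 0.053]
green_jar 0.85 [138.  21. 208.  84.] [ 0.345 -0.165  0.06 ]
green_jar 0.84 [162. 215. 215. 255.] [ 0.514 -0.132  0.055]
green_jar 0.75 [ 22.   7. 109.  69.] [ 0.349 -0.256  0.059]
```

View pics/w5.png

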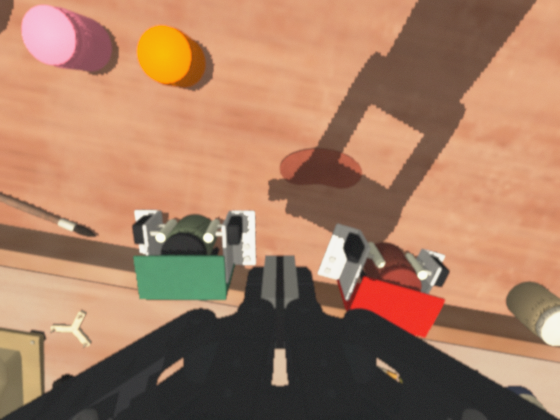

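The wrist view shows both jars behind their rollers: green at (190,235), red at (395,265), everything else undisturbed. I'll check seat depth with a circle fit against each hood, in the same view.

Run:
```python
from h import *
from scipy.optimize import least_squares
im,d,P=cloud("wrist")
for n,zt,h0,yaw in [("red",.066,(.537,.091),-6.3),("green",.060,(.545,-.132),11.2)]:
    D=np.hypot(P[...,0]-h0[0],P[...,1]-h0[1])
    H=P[(d>0)&(abs(P[...,2]-.0765)<.003)&(D<.06)]
    (c,wh,ang)=cv2.minAreaRect((H[:,:2]*1000).astype(np.float32))
    L=P[(d>0)&(abs(P[...,2]-zt)<.0025)&(D<.075)]
    a=np.radians(yaw); Rm=np.array([[np.cos(a),np.sin(a)],[-np.sin(a),np.cos(a)]])
    hc=Rm@(np.array(c)/1000); l=L[:,:2]@Rm.T; h=H[:,:2]@Rm.T
    front=np.percentile(h[:,0],1)   # hood front edge = clip x -7 mm
    b=np.round(l[:,1]/.002).astype(int); E=np.array([[l[b==k,0].min(),k*.002] for k in np.unique(b) if (b==k).sum()>2])
    f=least_squares(lambda p:np.hypot(E[:,0]-p[0],E[:,1]-p[1])-.023,[E[:,0].min()+.023,E[:,1].mean()],loss="soft_l1",f_scale=.001).x
    print(n,"hood c",np.round(c,1),np.round(wh,1),round(ang,1),"n",len(L),"lid z",L[:,2].mean().round(4),"jar in clip x %.1f y %.1f mm"%((f[0]-front-.007)*1e3,(f[1]-(h[:,1].min()+h[:,1].max())/2)*1e3),"frontmost %.1f"%((E[:,0].min()-front-.007)*1e3),"world",(Rm.T@f).round(4))
```

```text
red hood c [537.7  92.6] [90.9 49.3] 83.4 n 606 lid z 0.066 jar in clip x 0.1 y -0.7 mm frontmost -23.4 world [0.5208 0.0939]
green hood c [ 547.9 -129.3] [50.3 90.4] 11.3 n 759 lid z 0.0602 jar in clip x 0.2 y 0.1 mm frontmost -22.7 world [ 0.5309 -0.1325]
```

Both jars are fully seated, within 1 mm of their clip origins. Their lids are at the right heights, so they are upright on the bench.

```bash
python3 -c "
from plant import manip
print(manip.state()['time'],manip.job_done())"
```

```text
the job is handed in; nothing more can be done
16.925 None
```

I handed the job in at 16.9 s: in the last wrist view, the red and green jars each sat upright in their own clip within about 1 mm of its origin, and the other things on the bench looked undisturbed.

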